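# Load two briquettes into a garage camp stove

### The arm

A 6-joint arm with a two-finger parallel gripper is mounted at the origin on the work surface. World frame = base frame: x ahead of the robot, y to its left, z up, the work surface at z = 0. Lengths are in mm, angles in rad, forces in N, time in s.
With the tool pointing down it reaches from about 250 to 800 mm from the base axis. Payload 3.9 kg.
Tool frame: the origin (TCP) lies on the centre line of the jaws, within the pads' length; the fingertips stand 17 mm ahead of it and the grasp point (between the pads) lies 2 mm behind it; z points along the fingers, y is the line along which they close (so a half turn about z gives the same grasp; the last joint's range is limited). The gripper opens to 85 mm and grips with 20 to 120 N. Pads are 22 mm wide; open, the fingers measure 114 mm over their backs; the gripper's body (76 mm by 85 mm) begins 54 mm behind the grasp point. The pads swing forward as they close: fully open they stand 13 mm farther back than shut.
Start: joints at [1.115, 0.26, -0.138, 1.173, 0, 1.571], TCP at [231.089, 471.395, 248.304] pointing down, gripper open.
Joint ranges: [-2.78, 2.78], [-0.83, 1.72], [-1.28, 1.37], [-1.9, 2.12], [-1.57, 1.48], [-3.14, 3.14]. Speed limits (rad/s): [2.57, 2.57, 3.14, 3.14, 3.14, 3.14].

### API

Orientations are given as a rotation vector (axis times angle).
In Python, from station import bot gives the robot as it stands. Calls block until the motion is done:
- bot.move_to(position, orientation): joint-space move of the TCP to a pose.
- bot.line_to(position, velocity=150, ori=None): straight line of the TCP; ori=None keeps the orientation; velocity is the mean speed in mm/s.
- bot.set_joints(angles): joint-space move.
- bot.command_gripper(opening, newtons=None): finger opening in mm; newtons is the grip in N (None keeps the last); returns when the fingers have stopped.
- bot.wait(seconds).
- bot.inverse_kinematics(position, orientation): joint angles nearest the present ones, or None.
- bot.observe(): the state.
- bot.snapshot(name): name is "scene" or "top" or "wrist"; returns a dict with "pixels" (384x512x3 uint8, red, green, blue), "mtx" (3x3 intrinsics, pixels), "extrinsics" (4x4, takes a point from camera to world coordinates). Camera axes: x right, y up, looking along -z (the intrinsics and any distortion apply to the point x, -y, -z); pixel columns grow to the right and rows downward; lengths in mm; the calibration is good to about 2 mm. A picture is of the moment at which its call begins. There is no depth.
A pose or a line that the arm cannot do raises bot.PlanningError and nothing moves.
- bot.finish_job(): hands the job in; it is judged then, once.
Trained networks look in a picture, given as the dict that the camera call returned (one of the last four; its "shot" number tells which), for a name from the list of things; names that differ only in an ending like _2 or _b are one class to them, and where a whole thing is asked for, a point or a joint stands for the part that bears it (a point fixed in the world has none). Each returns a list of dicts, best first, with "confidence" (0 to 1); they miss things now and then, are a little off and sometimes report something else, mostly with a low value. They report only what shows in the picture. A call takes as long as a camera call. They do not tell look-alikes from the thing itself.
- bot.spot_in(picture, target): "point" ([x, y, z] in mm, in the coordinates of the camera as it stood for that picture, good to about 4 mm: the middle of the surface that is visible of it).
- bot.spot_point(picture, target): "point" ([x, y, z] in mm, in the coordinates of the camera as it stood for that picture, good to about 4 mm: a listed point, or the origin of a listed thing).
The state is a dict: "clock": time; "joints": joint angles; "qd": joint speeds; "tau": joint torques, N m; "tool_pos": TCP position; "ee_rot": TCP orientation; "contact_force": force on the tool from outside, world axes, zero at the start; "wrist_torque": the same for the moment, N m; "finger_gap": finger opening in mm; "finger_force": force on a finger pad.
Only numpy, scipy, OpenCV 4.12 (cv2) and the standard library are available. Lean on these libraries where they do the work, as an engineer would, in place of code of your own. Each camera call takes 0.05 s, during which the arm holds its last target. There are 200 camera calls.

### The job

The small camp stove on the bench is cold; get it ready to light. Feed the two pale pressed-wood briquettes lengthwise into its feed tube, one after the other, so that the second pushes the first right up against the back wall of the stove. Leave the second lying on the tray, straight behind and touching the first, its front part in the tube and the rest sticking out, and leave the red painted piece where it lies: paint must not be burnt.

Things in the scene. Friction and masses are not known exactly. Their poses are not given: they have to be found in the camera images.
- briquette_a_center (a point): One of the two briquettes to load (alike, either may go first): octagonal bar of pale pressed sawdust, 120 mm long and 46 mm across its flats, about 0.2 kg, with a dark dimple in each end, lying on a flat on the bench. The point is its centre, 23 mm above the bench; x runs along its length (either end may lead), z points up.
- briquette_b_center (a point): The other briquette to load: octagonal bar of pale pressed sawdust, 120 mm long and 46 mm across its flats, about 0.2 kg, with a dark dimple in each end, lying on a flat on the bench. The point is its centre, 23 mm above the bench; x runs along its length (either end may lead), z points up.
- mouth (a point): Feed tube's mouth: mid-width on the tube's floor, 40 mm above the bench; x points level into the tube, z up. Square black tube of the fixed green stove: 66 mm inside, 4 mm walls, closed at the back 155 mm in. Before the mouth the floor runs on as a flat rimless tray 74 mm wide, 150 mm long, at the same height. A chimney 94 mm wide stands on it 67-163 mm past the mouth, top 196 mm above the bench.
- painted_center (a point): Red painted wooden octagonal bar, same size as the briquettes (120 mm by 46 mm); not to be loaded, stays where it lies. The point is its centre, 23 mm above the bench; x along its length.
Things that resemble listed ones, but are neither listed nor needed, are in the scene too. What is shaped like the part that bears briquette_b_center but pink or purple is not meant.

How it is judged:
By the outcome, as a careful person would: the job done as asked, in the order asked, and still so for the second after the job is handed in, with the robot touching nothing.
It also fails if it takes over 64 s, if anything falls off the work surface, if the arm or the gripper's body presses on something with over 40 N, if the wrist force passes 120 N, or if a joint passes its speed limit or range.

## Working session

There is one attempt and no reset: what is moved stays moved. The work goes in short steps, each a Python script; the robot and the scene stay as the last script left them, time stands still between calls to the robot, and variables do not carry over. Pictures are saved under pics/ and viewed, at most 10 in all, crops included, and the job is handed in when it is done.

```bash
mkdir -p pics; ls
cat > h.py <<'E'
import numpy as np, cv2
from station import bot
def snap(n,f=None):
    s=bot.snapshot(n)
    if f: cv2.imwrite('pics/'+f,cv2.cvtColor(s['pixels'],cv2.COLOR_RGB2BGR))
    return s
def w(s,p): return (s['extrinsics']@np.r_[p,1])[:3]
def pix(s,P):
    c=np.linalg.inv(s['extrinsics'])@np.r_[P,1]; u=s['mtx']@np.array([c[0],-c[1],-c[2]]); return u[:2]/u[2]
def ray(s,u,v,z):
    d=np.linalg.inv(s['mtx'])@[u,v,1]; d=s['extrinsics'][:3,:3]@[d[0],-d[1],-d[2]]; o=s['extrinsics'][:3,3]
    return o+d*(z-o[2])/d[2]
E
python3 - <<'E'
from h import *
np.set_printoptions(precision=1,suppress=True)
ims=[]
for n in('scene','top'):
    s=snap(n,n+'0.png'); print(n,[k for k in s],s['extrinsics'][:3,3], s['mtx'].tolist())
    for t in('briquette_a_center','painted_center','mouth'):
        for d in bot.spot_point(s,t): P=w(s,d['point']);print(t,round(d['confidence'],2),P,pix(s,P),list(d))
E
```

```text
pics
scene ['pixels', 'mtx', 'extrinsics', 'shot'] [ 955.5 -435.9  589.5] [[425.4132541459553, 0.0, 259.7187001051607], [0.0, 425.4132541459553, 192.76454074984665], [0.0, 0.0, 1.0]]
briquette_a_center 0.63 [513.1 281.7  25.4] [314.2 195.8] ['point', 'confidence']
painted_center 0.69 [390.5 294.2  29.8] [276.7 175. ] ['point', 'confidence']
mouth 0.93 [589.6 -54.5  43.6] [243.  286.2] ['point', 'confidence']
top ['pixels', 'mtx', 'extrinsics', 'shot'] [346.4 175.3 887.5] [[386.5048394346083, 0.0, 252.75161526503717], [0.0, 386.5048394346083, 186.04494548289355], [0.0, 0.0, 1.0]]
briquette_a_center 0.82 [509.7 278.6  24.9] [213.2 160.6] ['point', 'confidence']
painted_center 0.73 [395.9 299.4  23.1] [203.6 210.8] ['point', 'confidence']
mouth 0.72 [589.9 -58.6  37.8] [362.6 123.5] ['point', 'confidence']
```

View pics/top0.png

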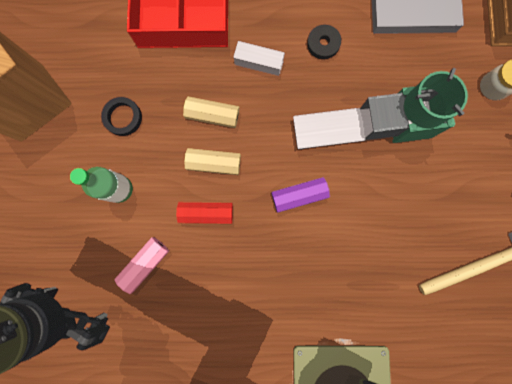

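View pics/scene0.png

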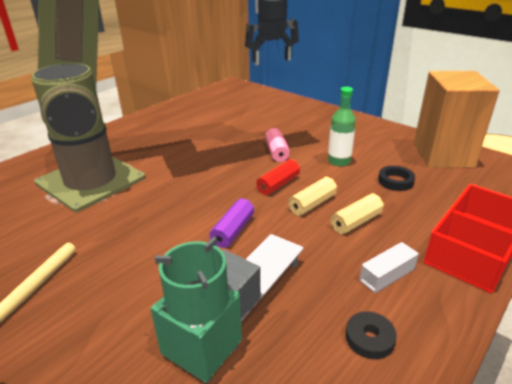

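The top view shows the pale bars at (211,111) and (213,161). The look-alikes are red (204,212), purple (300,195), pink (141,265), the white block (258,57) and the dowel (468,270). I choose the two pale octagonal bars. The tray runs from (296,131) to the mouth at (362,123), with the chimney at (440,97). Next I'll fit the poses and check up close with the wrist camera.

```bash
cat >> h.py <<'E'
from scipy.optimize import minimize
from scipy.spatial.transform import Rotation as R
def ori(yaw):  # tool down, tool x along heading yaw (closing line across it)
    c,s=np.cos(yaw),np.sin(yaw)
    return R.from_matrix(np.array([[c,s,0],[s,-c,0],[0,0,-1.]])).as_rotvec()
a=np.arange(8)*np.pi/4+np.pi/8; r=23/np.cos(np.pi/8)
BAR=np.array([[x,r*np.cos(t),23+r*np.sin(t)] for x in(-60,60) for t in a])
TRAY=np.array([[-150,-37,40],[-150,37,40],[0,37,40],[0,-37,40.]])
def mask(s,lo,hi):
    return cv2.inRange(cv2.cvtColor(s['pixels'],cv2.COLOR_RGB2HSV),np.array(lo),np.array(hi))
def blob(m,u,v):
    n,l,st,c=cv2.connectedComponentsWithStats(m)
    k=1+np.argmin([np.hypot(*(c[i]-[u,v])) if st[i,4]>150 else 1e9 for i in range(1,n)]); return (l==k).astype(np.uint8)
def fit(s,m,model,x0):
    K=4; M=cv2.resize(m*255,None,fx=K,fy=K,interpolation=cv2.INTER_LINEAR)>127
    def f(q):
        c,d=np.cos(q[2]),np.sin(q[2]); P=model@np.array([[c,d,0],[-d,c,0],[0,0,1]])+[q[0],q[1],0]
        h=cv2.convexHull(np.array([(pix(s,p)+.5)*K-.5 for p in P],np.float32))
        I=np.zeros(M.shape,np.uint8); cv2.fillConvexPoly(I,np.round(h*16).astype(np.int32),1,shift=4)
        return 1-(M&(I>0)).sum()/(M|(I>0)).sum()
    x0=np.array(x0,float)
    o=minimize(f,x0,method='Nelder-Mead',options=dict(initial_simplex=np.vstack([x0,x0+[12,0,0],x0+[0,12,0],x0+[0,0,.15]]),xatol=.02,fatol=1e-5))
    return o.x,1-o.fun
PALE=((18,50,120),(32,200,255)); WHITE=((0,0,120),(179,45,255))
E
python3 - <<'E'
from h import *
np.set_printoptions(precision=3,suppress=True)
s=snap('top')
for u,v in((211,111),(213,161)):
    m=blob(mask(s,*PALE),u,v); P=ray(s,u,v,30); print(m.sum(),*fit(s,m,BAR,[P[0],P[1],-1.57]))
m=blob(mask(s,*WHITE),329,128); print(m.sum(),*fit(s,m,TRAY,[590,-57,-1.45]))
for p in([470,270,300],[590,20,300]):
  for y in(-1.57,1.57): print(p,y,bot.inverse_kinematics(p,ori(y)))
y=-1.5
bot.move_to([450,270,330],ori(y) if bot.inverse_kinematics([450,270,330],ori(y)) is not None else ori(y+np.pi))
s=snap('wrist','w1.png'); print(s['extrinsics'],bot.observe()['clock'])
E
```

```text
1118 [625.368 284.624  -1.765] 0.9325784063038146
1147 [508.98  280.67   -1.675] 0.9594212016357345
2473 [588.551 -56.766  -1.453] 0.8812746187253813
[470, 270, 300] -1.57 [ 0.521  0.274  0.016  1.313  0.    -1.05 ]
[470, 270, 300] 1.57 [0.521 0.274 0.016 1.313 0.    2.093]
[590, 20, 300] -1.57 [ 0.034  0.361  0.143  1.352  0.    -1.538]
[590, 20, 300] 1.57 [0.034 0.361 0.143 1.352 0.    1.605]
[[ -0.998   0.067   0.021 455.057]
 [ -0.07   -0.948  -0.312 189.909]
 [ -0.     -0.312   0.95  455.121]
 [  0.      0.      0.      1.   ]] 2.775
```

View pics/w1.png

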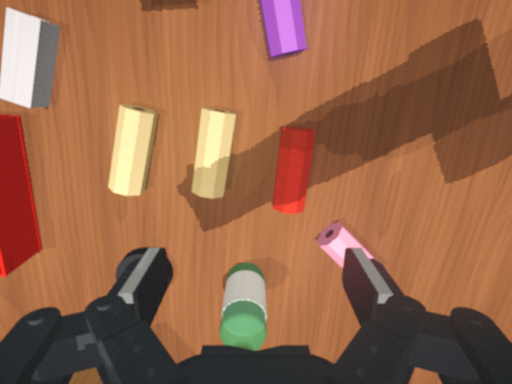

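Wrist view: the pale octagonal bars are at (132,150) and (214,153), one with a dark end dimple showing. Red is at (294,170), pink at (345,240), purple at (284,25). The choice holds. Now I'll refine the fits and look at the stove.

Run:
```python
from h import *
np.set_printoptions(precision=3,suppress=True)
s=snap('wrist')
for (u,v),x0 in(((132,150),[625,284,-1.76]),((214,153),[509,280,-1.67])):
    m=blob(mask(s,(15,40,60),(35,200,255)),u,v); print(m.sum(),*fit(s,m,BAR,x0))
bot.move_to([560,120,300],ori(-1.45))
s=snap('wrist','w2.png')
q=[588.5,-56.8,-1.453]
for d in bot.spot_point(s,'mouth'): print(d['confidence'],w(s,d['point']))
c,d=np.cos(q[2]),np.sin(q[2]); P=TRAY@np.array([[c,d,0],[-d,c,0],[0,0,1]])+[q[0],q[1],0]
print([pix(s,p) for p in P])
```

```text
3487 [625.402 284.65   -1.77 ] 0.952791468769603
3145 [509.783 280.618  -1.675] 0.9433250620347394
[array([278.037, 132.277]), array([219.068, 132.147]), array([214.317,  -5.387]), array([281.557,  -5.221])]
```

View pics/w2.png

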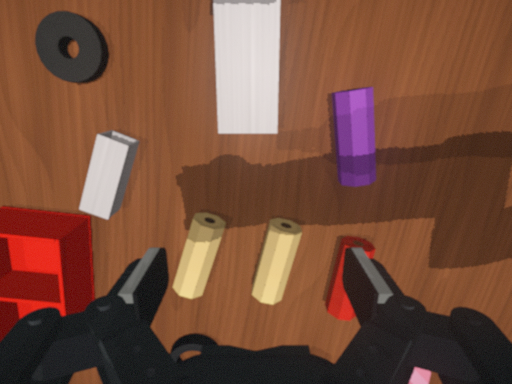

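The wrist view shows the tray at columns 214–280 with its end at row 133, which matches the prediction from the top-view fit. I'll take one closer fit with the mouth in view, then grasp the far bar.

```bash
cat >> h.py <<'E'
def grasp(x,y,yaw,off=15):
    p=np.array([x-off*np.cos(yaw),y-off*np.sin(yaw)])
    bot.command_gripper(85)
    bot.move_to([*p,130],ori(yaw)); bot.line_to([*p,21],120)
    bot.command_gripper(30,60); print('gap',bot.observe()['finger_gap'],bot.observe()['finger_force'])
    bot.line_to([*p,170],150)
E
python3 - <<'E'
from h import *
np.set_printoptions(precision=3,suppress=True)
bot.move_to([570,60,330],ori(-1.45))
s=snap('wrist','w3.png')
for d in bot.spot_point(s,'mouth'): print(d['confidence'],w(s,d['point']))
u=pix(s,[580,18,40]); m=blob(mask(s,(0,0,110),(179,40,255)),*u)
print(m.sum(),*fit(s,m,TRAY,[588.5,-56.8,-1.453]))
grasp(625.4,284.6,-1.768)
o=bot.observe(); print(o['clock'],o['contact_force'],o['joints'])
E
```

```text
0.95 [593.23  -56.18   33.247]
10607 [ 597.868 -119.965   -1.45 ] 0.699472377587492
gap 44.947283953407 63.03971410961822
8.25 [-0.054 -0.162 -2.49 ] [ 0.445  0.594  0.192  1.171  0.    -0.929]
```

View pics/w3.png

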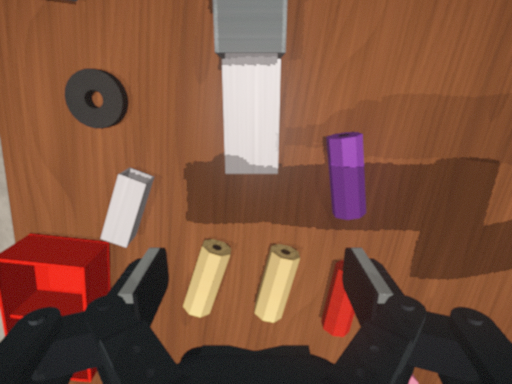

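The picture shows the tray spanning corners (225,173), (279,173), (222,55) and (281,55), with the grey tube above it, which had merged into the blob. I'll refit from the same picture with the tube excluded.

Run:
```python
from h import *
np.set_printoptions(precision=3,suppress=True)
def T(p,y):
    t=np.eye(4); t[:3,:3]=R.from_rotvec(ori(y)).as_matrix(); t[:3,3]=p; return t
s=snap('wrist'); o=bot.observe()
t=np.eye(4); t[:3,:3]=R.from_rotvec(o['ee_rot']).as_matrix(); t[:3,3]=o['tool_pos']
s['extrinsics']=T([570,60,330],-1.45)@np.linalg.inv(t)@s['extrinsics']
s['pixels']=cv2.imread('pics/w3.png')[...,::-1].copy()
print(s['pixels'][110,250],s['pixels'][165,250],s['pixels'][30,250],s['pixels'][50,250])
m=mask(s,(0,0,150),(179,60,255)); m[:57]=0
m[57:]=m[57:]; m=blob(m,252,115); print(m.sum(),cv2.boundingRect(m))
print(*fit(s,m,TRAY,[590,-57,-1.453]))
```

```text
[231 224 221] [168 162 158] [129 131 131] [138 139 137]
6544 (221, 57, 61, 116)
[589.692 -58.402  -1.45 ] 0.9778802193007418
```

```bash
cat >> h.py <<'E'
MO=np.array([589.6,-58.]); YA=-1.45; H=np.array([np.cos(YA),np.sin(YA)])
def at(d,z): return [*(MO+d*H),z]
E
python3 - <<'E'
from h import *
np.set_printoptions(precision=2,suppress=True)
bot.move_to(at(-120,150),ori(YA)); bot.line_to(at(-120,64),120)
bot.line_to(at(-60,64),120); print(bot.observe()['contact_force'])
bot.line_to(at(-25,64),60); print(bot.observe()['contact_force'])
bot.line_to(at(-25,61.5),30); print(bot.observe()['contact_force'])
bot.command_gripper(72)
bot.line_to(at(-25,170),150)
bot.move_to(at(-130,230),ori(YA))
s=snap('wrist','w4.png'); snap('scene','s4.png'); print(bot.observe()['clock'])
a=cv2.imread('pics/w4.png');b=cv2.imread('pics/s4.png')[200:384,100:356]
cv2.imwrite('pics/c4.png',np.vstack([a[:250],cv2.resize(b,(512,368))[:340]]))
E
```

```text
[ 0.54 -0.19 -1.35]
[ 0.24 -0.62 -0.9 ]
[ 0.05 -0.38  1.24]
13.675
```

View pics/c4.png

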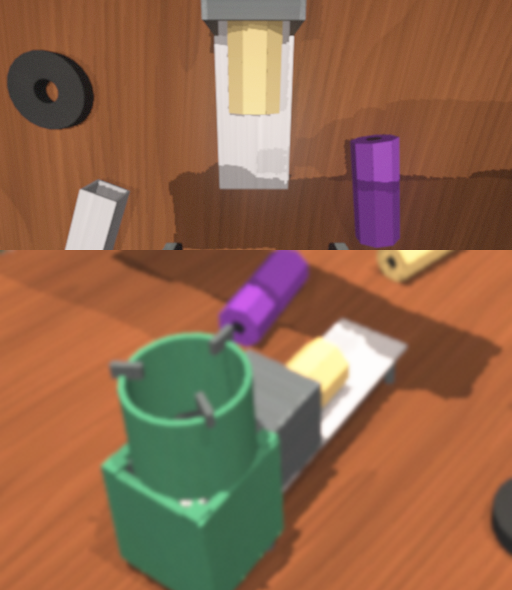

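The first bar lies straight in the tube, with its tail at (255,115) on the tray centreline. Now the second bar, pushing with force watch.

Run:
```python
from h import *
np.set_printoptions(precision=2,suppress=True)
grasp(509.6,280.6,-1.675)
bot.move_to(at(-155,150),ori(YA)); bot.line_to(at(-155,62.5),100)
bot.line_to(at(-152,61.5),30)
f0=bot.observe()['contact_force']; print(f0)
d=-152; 
while d<-28:
    d+=5 if d<-60 else 1
    bot.line_to(at(d,61.5),60 if d<-60 else 25)
    f=bot.observe()['contact_force']-f0; fa=-(f[:2]@H)
    if d>-60 or d%20<5: print(d,round(fa,1),f, end=' | ')
    if fa>12 or abs(f[2])>25: break
o=bot.observe(); print('\nstop',d,o['tool_pos'],o['finger_gap'],o['clock'])
snap('wrist','w5.png');snap('scene','s5.png')
```

```text
gap 44.932862136377814 62.849252176238224
[ 0.42  0.08 -2.06]
-137 0.8 [-0.39  0.72  4.92] | -117 4.0 [-0.02  4.08  7.16] | -97 2.8 [-2.01  2.6   8.11] | -77 2.7 [-0.89  2.6   7.67] | -57 3.1 [-0.7   3.09  6.98] | -56 5.4 [-2.23  5.21  8.37] | -55 5.7 [-0.96  5.65  7.59] | -54 5.3 [-1.47  5.17  7.79] | -53 5.5 [-1.37  5.35  7.79] | -52 4.9 [0.14 4.96 7.52] | -51 5.2 [-1.18  5.05  7.94] | -50 5.3 [-0.88  5.27  7.3 ] | -49 5.1 [-0.61  5.08  7.1 ] | -48 5.7 [-1.2   5.63  7.65] | -47 6.1 [-0.97  6.05  7.45] | -46 5.1 [-1.71  4.96  7.9 ] | -45 5.8 [-1.6   5.68  7.43] | -44 5.4 [-0.38  5.38  8.03] | -43 6.0 [-0.82  5.91  8.2 ] | -42 5.3 [-0.91  5.23  8.32] | -41 6.8 [-1.02  6.7   8.51] | -40 10.1 [-0.73 10.14  8.53] | -39 12.8 [-0.84 12.76  9.02] | 
stop -39 [584.55 -15.65  61.81] 45.04377835302041 29.0917
```

Run:
```python
from h import *
np.set_printoptions(precision=2,suppress=True)
for d in(-39,-38,-37,-36):
    bot.line_to(at(d,61.5),15); bot.wait(.3); o=bot.observe()
    print(d,(np.array(o['tool_pos'])[:2]-MO)@H,o['contact_force'])
    if -o['contact_force'][:2]@H>25: break
bot.command_gripper(72); bot.wait(.2); print(bot.observe()['contact_force'])
p=bot.observe()['tool_pos']; bot.line_to([p[0],p[1],170],120)
bot.move_to(at(-150,230),ori(YA)); bot.wait(.3)
s=snap('wrist','w6.png'); snap('scene','s6.png'); print(bot.observe()['clock'])
a=cv2.imread('pics/w6.png');b=cv2.imread('pics/s6.png')[200:384,100:356]
cv2.imwrite('pics/c6.png',np.vstack([a[:250],cv2.resize(b,(512,368))[:340]]))
```

```text
-39 -42.62879251873568 [-0.72 12.62  6.41]
-38 -42.634864216120256 [-1.37 15.67  7.29]
-37 -42.58604297908447 [-1.34 17.59  7.25]
-36 -42.55919828009494 [-3.13 21.14  7.58]
[0.43 0.06 0.82]
34.0167
```

View pics/c6.png

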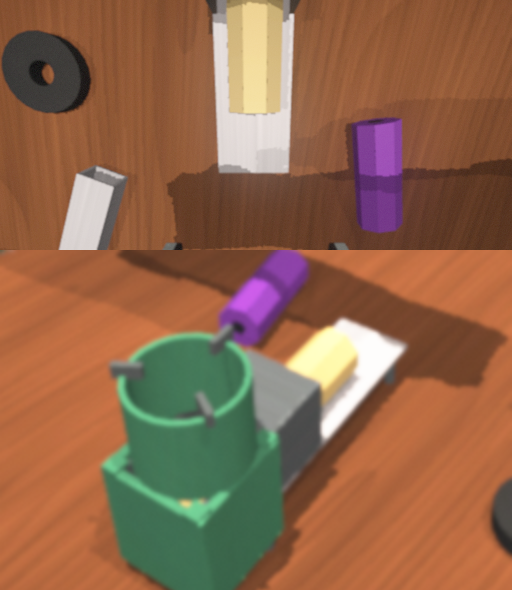

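Run:
```python
from h import *
s=snap('wrist'); m=blob(mask(s,(15,40,60),(35,200,255)),255,60)
ys,xs=np.nonzero(m); print(cv2.boundingRect(m))
for v in (30,60,90,105):
    c=xs[ys==v]; 
    for z in(63,): print(v,[((ray(s,u,v,z)[:2]-MO)@[-H[1],H[0]]).round(1) for u in (c.min(),c.max()+1)])
v=ys.max()+1; print('tail',[(z,((ray(s,255,v,z)[:2]-MO)@H).round(1)) for z in(40,63,86)])
w_=mask(s,(0,0,110),(179,60,255)); c=np.nonzero(w_[120:220,255])[0].max()+121
print('tray end',c,(ray(s,255,c,40)[:2]-MO)@H)
```

```text
(226, 0, 58, 114)
30 [np.float64(22.4), np.float64(-24.9)]
60 [np.float64(23.1), np.float64(-24.7)]
90 [np.float64(23.0), np.float64(-25.3)]
105 [np.float64(22.4), np.float64(-24.7)]
tail [(40, np.float64(-92.0)), (63, np.float64(-90.3)), (86, np.float64(-88.6))]
tray end 173 -153.36395040708902
```

The second bar's tail sits 64.8 mm ahead of the tray end, where full seating would put it 65 mm ahead. It is straight, and the push ended at a hard stop.

```bash
python3 -c "
from h import *
print(bot.finish_job())"
```

```text
the job is handed in; nothing more can be done
None
```

Both pale briquettes are loaded: the first was pushed to a hard stop where the back wall should be, and the second lies straight behind it with about 85 mm sticking out. The red painted piece was not touched, and I handed the job in shortly after 34 s on the robot's clock.

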